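# Slide the loaded kit tray home against a hidden stop

### The arm

A 7-joint arm with a two-finger parallel gripper is mounted at the origin on the work surface. World frame = base frame: x ahead of the robot, y to its left, z up, the work surface at z = 0. Lengths are in m, angles in rad, forces in N, time in s.
With the tool pointing down it reaches from about 0.35 to 0.9 m from the base axis. Payload 8.1 kg.
Tool frame: the origin (TCP) lies at the very end of the fingers, on their centre line; the grasp point (between the pads) lies 19 mm behind it; z points along the fingers, y is the line along which they close (so a half turn about z gives the same grasp; the last joint's range is limited). The gripper opens to 92 mm and grips with 3 to 60 N. Pads are 19 mm wide; open, the fingers measure 130 mm over their backs; the gripper's body (75 mm by 190 mm) begins 47 mm behind the grasp point.
Start: joints at [-1.297, 0.434, 0.025, 1.573, -0.012, 1.134, -0.075], TCP at [0.23, 0.581, 0.227] pointing down, gripper open.
Joint ranges: [-2.62, 2.62], [-0.44, 2.09], [-1.27, 1.32], [0.08, 2.57], [-1.32, 4.46], [0.12, 2], [-2.74, 2.74]. Speed limits (rad/s): [2.22, 2.22, 3.01, 3.01, 3.14, 3.14, 3.14].

### API

Orientations are given as a rotation vector (axis times angle).
In Python, from cell import observe, get_image, sign_off, find_in, trace, place_of gives the robot as it stands. The module is installed in compiled form; this text tells all that it offers.
- The arm moves only by the shell command python3 -m handwheel 'ROWS' [OPENING] [FORCE]. ROWS is JSON, a list of rows, each a list of 6 numbers: the shift along the tool's x, y, z each as a share of 0.02 m, from -1 to 1, then the turn, a rotation vector about the tool's x, y, z each as a share of 4 degrees, from -1 to 1. A call has 1 to 8 rows; each row shifts and turns the commanded pose from where the row before left it, along the tool's axes as they then stand; what a row does not reach is not made up. A row lasts 1/12 s, in which the tool goes at most 41.7 mm and 7.16 degrees, less where a joint would pass 70% of its speed; a pose out of reach is approached as far as the arm can. A call with a number of a shift or a turn outside -1 to 1 is refused whole. A call with a gripper value outside its range is refused whole. OPENING is the opening, from 0 (shut) to 1 (fully open), set as the call begins (- or left out, the last holds). The fingers move at their own pace and stop on an object; FORCE is the grip in N (left out, the last holds). Time passes only in rows, so rows that do not move let the fingers close. It gives the time, the measured TCP pose, the force, the opening and the grip force at its end, in the units of the state.
- observe(): the state, without advancing time (a new reading comes with each control period).
- get_image(name): name is "scene" or "top" or "wrist"; returns a dict with "image" (480x640x3 uint8, red, green, blue), "fx", "fy", "cx", "cy" (pixels), "position" and "orientation" of the camera in the world. Camera axes: x right, y down, z forward; pixel columns grow to the right and rows downward; lengths in m; the calibration is good to about 2 mm. A picture is of the moment at which its call begins. There is no depth.
- sign_off(): hands the job in; it is judged then, once.
Trained networks look in the newest picture that a camera, given by its name, has taken for a name from the list of things; names that differ only in an ending like _2 or _b are one class to them, and where a whole thing is asked for, a point or a joint stands for the part that bears it (a point fixed in the world has none). Each returns a list of dicts, best first, with "score" (0 to 1); they miss things now and then, are a little off and sometimes report something else, mostly with a low value. They report only what shows in the picture. A call takes as long as a camera call. They do not tell look-alikes from the thing itself.
- find_in(label, camera): "rect" ([centre column, centre row, width, height] as shares, 0 to 1, of the picture: columns of its width, rows of its height, round what is visible of it).
- trace(label, camera): "region" (480x640 bool, what is visible of it) and "rect" ([centre column, centre row, width, height] as shares, 0 to 1, of the picture: columns of its width, rows of its height, round what is visible of it).
- place_of(label, camera): "point" ([column, row] as shares, 0 to 1, of the picture: columns of its width, rows of its height: a listed point, or the origin of a listed thing).
The state is a dict: "clock": time; "joints": joint angles; "dq": joint speeds; "joint_efforts": joint torques, N m; "position": TCP position; "ee_rot": TCP orientation; "force": force on the tool from outside, world axes, zero at the start; "ft_torque": the same for the moment, N m; "width": opening from 0.0 (shut) to 1.0 (fully open); "gripper_force": force on a finger pad.
Only numpy, scipy, OpenCV 4.12 (cv2) and the standard library are available. Lean on these libraries where they do the work, as an engineer would, in place of code of your own. Each camera call takes 0.05 s, during which the arm holds its last target. There are 200 camera calls.

### The job

The green kit tray with the orange grip stands on the apron of the blue-and-white kitting rack, in front of the rack's empty lane. Slide it into that lane under the deck, feeling gently for the adjustable stop hidden somewhere at the back, and leave the tray fully home against the stop with its gear and bracket still aboard. Do not push hard against the stop, and leave the black neighbouring tray and the spare gear on the apron where they are.

Things in the scene. Friction and masses are not known exactly. Their poses are not given: they have to be found in the camera images.
- rack: Fixed kitting rack of blue tubes and white panels, two lanes side by side (the left one occupied). Origin: on the table under the deck's front edge, midway across; +x points into the rack, +y left, z up. White floor panel, top at z=0.012, x=-0.200 (open apron) to 0.220, 360 mm wide. Lane centre lines y=-0.085 (empty) and y=+0.085. Posts, 28 mm, at y=+-0.180, x=0.055 and 0.215.
- deck_edge (a point): Middle of the underside of the overhead deck's front tube (28 mm, blue, along y), at rack (0.014, 0, 0.140); axes as the rack's. The deck covers the full width from rack x=0 to 0.230; top z=0.168, bins on it up to 0.215; side tubes at y=+-0.180 at the same height. With the tray home an upright gripper would strike it: lean the gripper back 30 to 45 degrees, fingertips leading.
- lane (a point): Empty lane's centre line on the floor, at rack (0, -0.085, 0.012); axes as the rack's, +x into the lane. Aluminium guides 25 mm tall, 148 mm apart, from x=0.010 to 0.210, with flared ends reaching out to x=-0.020. Out of sight inside: an adjustable stop, a block 50 mm wide in the lane's middle, its face somewhere from x=0.122 to 0.147, set anew every time.
- tray: Loose green tray, 110 (x) by 140 (y) by 35 mm high, walls and floor 4 mm, 0.25 to 0.5 kg plus load of about 0.2 kg. Origin: centre of its underside. +x is the plain leading side, which goes first into the lane; on the -x side (towards the robot) an upright orange grip fin, 14 mm thick in y, from x=-0.100 to the wall at x=-0.055, z=0.015 to 0.060.
- tray_grip (a point): Grasp point on the tray's orange fin, mid-thickness, at tray (-0.087, 0, 0.048): 32 mm in front of the tray's wall, 142 mm behind its leading side; axes as the tray's. With the tray home it lies between 20 mm outside and 5 mm inside the deck's front edge.
- home_pin (a joint): Spring-loaded brass sensing pin in the hidden stop (8 mm diameter, very light spring, about 1 N): 0 = sticking 8 mm out of the stop's face, untouched; 0.008 m = pressed flush with the face, tray fully home. The tray's own friction holds it in.
- tray_gear: Loose dark steel gear lying in the tray, 60 mm over its teeth, 18 mm thick; origin: centre of its underside.
- tray_bracket: Loose steel L-bracket lying in the tray, 50 by 30 mm, 32 mm high; origin: centre of the underside of its foot.
- neighbour_grip (a point): Leave alone: black tray of the same shape, loose and loaded, standing in the other lane; this point lies on its grey fin as tray_grip on the green one.
- spare_gear: Leave alone: loose dark steel gear, 65 mm over its teeth, 18 mm thick, lying on the apron in front of the other lane. Origin: centre of its underside.
There are look-alikes about, which are no part of the job. What is shaped like the tray_gear but purple, turquoise or yellow is not meant.

How it is judged:
By the outcome, as a careful person would: the job done as asked, in the order asked, and still so for the second after the job is handed in, with the robot touching nothing.
It also fails if it takes over 38 s, if anything falls off the work surface, if the arm or the gripper's body presses on something with over 40 N, if the wrist force passes 120 N, or if a joint passes its speed limit or range.

## Working session

There is one attempt and no reset: what is moved stays moved. The work goes in short steps, Python scripts to look and compute and a shell command to move; the robot and the scene stay as the last step left them, time stands still between calls to the robot, and variables do not carry over. Pictures are saved under pics/ and viewed, at most 10 in all, crops included, and the job is handed in when it is done.

```bash
mkdir -p pics; cat > h.py <<'E'
import numpy as np, cv2
from scipy.spatial.transform import Rotation as R
from cell import *
def ray(im,u,v):
    d=np.array([(u-im["cx"])/im["fx"],(v-im["cy"])/im["fy"],1.0])
    o=np.array(im["orientation"],float)
    Rm=R.from_rotvec(o).as_matrix() if o.shape==(3,) else (o if o.shape==(3,3) else R.from_quat(o).as_matrix())
    return np.array(im["position"]),Rm@d
def onz(im,u,v,z):
    p,d=ray(im,u,v); return p+d*(z-p[2])/d[2]
E
python3 - <<'E'
from h import *
np.set_printoptions(precision=4,suppress=True)
for c in("scene","top"):
    im=get_image(c); cv2.imwrite(f"pics/{c}0.png",im["image"][:,:,::-1])
    print(c,im["position"],im["orientation"],im["fx"])
    for l,z in(("deck_edge",.14),("lane",.012),("tray_grip",.06),("tray",.012),("tray_gear",.016),("tray_bracket",.016),("neighbour_grip",.06),("spare_gear",.012),("rack",0)):
        for r in place_of(l,c)[:3]:
            u,v=r["point"]; print(l,round(r["score"],2),round(u*640),round(v*480),onz(im,u*640,v*480,z))
print(observe())
E
```

```text
scene [ 0.9012 -0.5319  0.6859] [-2.2039 -0.6232  0.303 ] 559.9608209760011
deck_edge 0.88 428 229 [0.6908 0.1208 0.14  ]
lane 0.64 394 315 [0.6812 0.0432 0.012 ]
tray_grip 0.71 296 262 [0.5094 0.0234 0.06  ]
tray 0.69 356 228 [0.524 0.205 0.012]
tray 0.67 347 296 [0.5967 0.0395 0.012 ]
tray_gear 0.91 295 393 [ 0.6284 -0.1636  0.016 ]
tray_gear 0.69 234 264 [0.3905 0.0013 0.016 ]
tray_gear 0.6 236 363 [ 0.5254 -0.1657  0.016 ]
tray_bracket 0.71 326 308 [ 0.5821 -0.0041  0.016 ]
spare_gear 0.58 355 228 [0.5214 0.2035 0.012 ]
top [0.4464 0.0487 0.9843] [-2.1538  2.194  -0.1058] 604.0291515762153
deck_edge 0.68 269 126 [0.6944 0.1236 0.14  ]
lane 0.78 328 153 [0.6846 0.0375 0.012 ]
tray_grip 0.85 340 257 [0.5103 0.0241 0.06  ]
tray 0.92 332 206 [0.5976 0.0329 0.012 ]
tray_gear 0.89 348 340 [0.3807 0.0115 0.016 ]
tray_gear 0.85 444 196 [ 0.6101 -0.1495  0.016 ]
tray_gear 0.62 454 256 [ 0.5112 -0.1612  0.016 ]
tray_bracket 0.68 351 211 [0.5874 0.0026 0.016 ]
neighbour_grip 0.63 222 167 [0.6545 0.2034 0.06  ]
spare_gear 0.86 226 256 [0.5189 0.2062 0.012 ]
rack 0.75 274 161 [0.6757 0.1281 0.    ]
{'clock': 1.0, 'joints': array([-1.2966,  0.4345,  0.025 ,  1.5732, -0.0116,  1.134 , -0.0751]), 'dq': array([ 0.0005, -0.0007,  0.0006,  0.0005, -0.0004,  0.0008,  0.0002]), 'joint_efforts': array([  0.0003, -66.767 ,   0.9836, -31.482 ,  -0.0607,   0.0325,
        -0.    ]), 'position': array([0.23  , 0.5812, 0.2268]), 'ee_rot': array([0.5886, 3.086 , 0.0001]), 'force': array([ 0.0358, -0.6993,  0.5934]), 'ft_torque': array([ 0.0001, -0.0247,  0.0149]), 'gripper_force': 0.0, 'width': 0.9991809136619142}
```

View pics/top0.png

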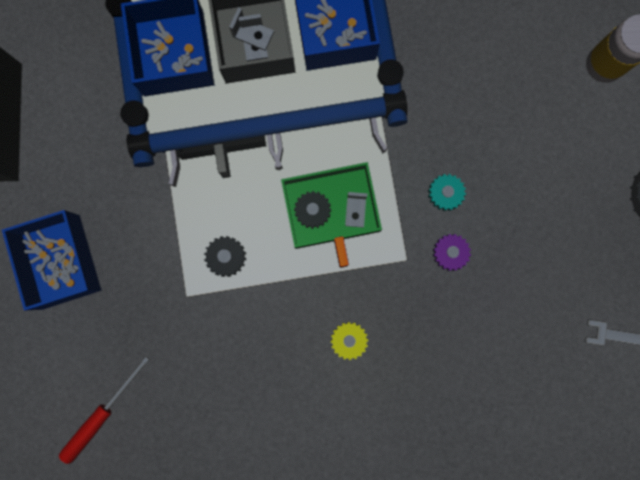

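View pics/scene0.png

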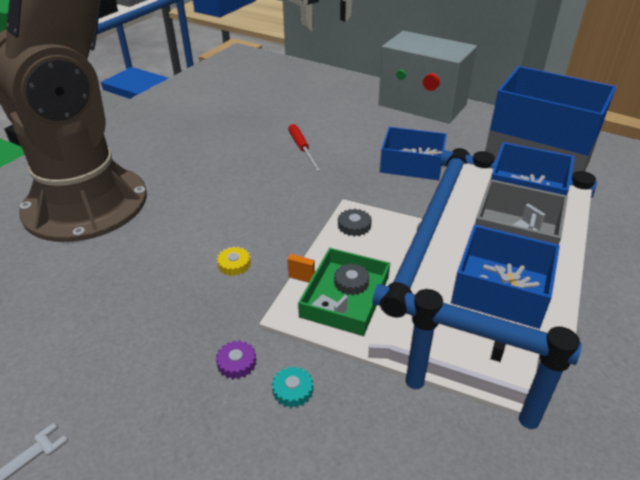

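The top view shows the green tray at about (332,206) with its orange fin at (341,252), the empty lane's flares at (277,150) and (377,135), and the spare gear at (226,256). In the scene view the tray stands on the apron with its gear and bracket aboard, fin at (300,267).

```bash
python3 - <<'E'
from h import *
np.set_printoptions(precision=4,suppress=True)
im=get_image("top"); I=im["image"].astype(int); r,g,b=I[...,0],I[...,1],I[...,2]
# apron near edge & right edge: white mask
w=((r>110)&(abs(r-g)<25)&(abs(g-b)<25)).astype(np.uint8)
# near edge: last white row per column 195..400
P=[]
for u in range(200,330,2):
    c=np.where(w[255:310,u])[0]
    if len(c): P.append(onz(im,u,255+c.max()+.5,.012)[:2])
for u in range(352,400,2):
    c=np.where(w[235:310,u])[0]
    if len(c): P.append(onz(im,u,235+c.max()+.5,.012)[:2])
P=np.array(P,np.float32)
vx,vy,x0,y0=cv2.fitLine(P,cv2.DIST_HUBER,0,.01,.01).ravel(); 
if vy<0: vx,vy=-vx,-vy
yaw=np.arctan2(-vx,vy); print("rack yaw near edge",np.degrees(yaw),x0,y0,len(P))
Q=[];L=[]
for v in range(185,255,2):
    c=np.where(w[v,385:425])[0]
    if len(c):Q.append(onz(im,385+c.max()+.5,v,.012)[:2])
for v in range(195,285,2):
    c=np.where(w[v,150:210])[0]
    if len(c):L.append(onz(im,150+c.min()-.5,v,.012)[:2])
for S in(Q,L):
    S=np.array(S,np.float32);l=cv2.fitLine(S,cv2.DIST_HUBER,0,.01,.01).ravel();print("side",np.degrees(np.arctan2(l[1],l[0])),l[2:])
    ex=np.array([np.cos(yaw),np.sin(yaw)]);ey=np.array([-ex[1],ex[0]])
    print(" proj y",(S@ey).mean(), "near x",(P@ex).mean())
gm=((g>r*1.5+15)&(g>b*1.3+10)).astype(np.uint8)
n,lab,st,ce=cv2.connectedComponentsWithStats(gm); k=1+st[1:,4].argmax()
cs=cv2.findContours((lab==k).astype(np.uint8),0,1)[0]; ct=max(cs,key=cv2.contourArea)
pw=np.array([onz(im,p[0][0],p[0][1],.047)[:2] for p in ct],np.float32)
rc=cv2.minAreaRect(pw); print("tray",rc)
om=((r>150)&(g>60)&(g<r*.75)&(b<80)).astype(np.uint8); n,lab,st,ce=cv2.connectedComponentsWithStats(om);k=1+st[1:,4].argmax();ys,xs=np.where(lab==k)
pw=np.array([onz(im,x,y,.06)[:2] for x,y in zip(xs,ys)],np.float32); print("fin",st[k],cv2.minAreaRect(pw),pw.mean(0))
E
```

```text
rack yaw near edge 8.396199 0.4867462 0.05298768 89
side 8.219342 [ 0.5737 -0.0756]
 proj y -0.15858361 near x 0.4892483
side 8.334654 [0.5477 0.2842]
 proj y 0.20113643 near x 0.4892483
tray ((0.5938029885292053, 0.0353429913520813), (0.10970951616764069, 0.13732655346393585), 10.437960624694824)
fin [336 238  12  27 175] ((0.5194664597511292, 0.02084432914853096), (0.04073692858219147, 0.00995339173823595), 10.09932804107666) [0.5193 0.0209]
```

```bash
cat >> h.py <<'E'
O=np.array([.6788,.1212,0]); YAW=8.35
RR=R.from_euler('z',YAW,degrees=True).as_matrix()
def rk(p): return RR.T@(np.asarray(p)-O)
def orient(yaw,lean):
    c,s=np.cos(np.radians(yaw)),np.sin(np.radians(yaw)); ex=np.array([c,s,0]);ey=np.array([-s,c,0]);ez=np.array([0,0,1.])
    a=np.radians(lean); z=np.sin(a)*ex-np.cos(a)*ez
    return np.c_[np.cross(ey,z),ey,z]
def plan(g,yaw,lean,N=None,back=0,start=None):
    """rows to bring the grasp point to g (world), backed off along tool z"""
    if start is None:
        s=observe(); R0=R.from_rotvec(s["ee_rot"]).as_matrix(); p0=s["position"]
    else: p0,R0=start
    R1=orient(yaw,lean); p1=np.asarray(g)+R1[:,2]*(.019-back)
    w=R.from_matrix(R0.T@R1).as_rotvec(); t=R0.T@(p1-p0)
    for n in ([N] if N else range(1,80)):
        r=R.from_rotvec(w/n).as_matrix(); A=sum(np.linalg.matrix_power(r,k) for k in range(n))
        row=np.r_[np.linalg.solve(A,t)/.02,np.degrees(w/n)/4]
        if abs(row).max()<=1: break
    print("N",n,"row",np.round(row,3).tolist())
    p,Q=p0.copy(),R0.copy(); path=[]
    for k in range(n): p=p+Q@row[:3]*.02; Q=Q@r; path.append(p.round(3).tolist())
    return path[::4]+[path[-1]]
def state():
    s=observe(); Q=R.from_rotvec(s["ee_rot"]).as_matrix(); g=s["position"]-.019*Q[:,2]
    z=Q[:,2]; print("t",s["clock"],"grasp",g.round(4),"rack",rk(g).round(4),"lean",np.degrees(np.arcsin(np.hypot(z[0],z[1]))).round(1),"yaw",np.degrees(np.arctan2(-Q[0,1],Q[1,1])).round(2),"F",(RR.T@s["force"]).round(1),"w",round(s["width"],3),s["gripper_force"],"j",s["joints"].round(2))
E
python3 - <<'E'
from h import *
print(plan([.509,.020,.060],10.2,40,back=.10)); state()
E
```

```text
N 28 row [-0.451, -0.991, 0.325, -0.099, -0.348, -0.272]
[[0.231, 0.559, 0.22], [0.241, 0.473, 0.195], [0.26, 0.387, 0.173], [0.288, 0.302, 0.153], [0.323, 0.22, 0.138], [0.367, 0.141, 0.127], [0.416, 0.065, 0.122], [0.458, 0.011, 0.122]]
t 1.05 grasp [0.23   0.5812 0.2457] rack [-0.3772  0.5203  0.2457] lean 0.0 yaw -21.59 F [0.6 0.5 0. ] w 1.001 0.0 j [-1.3   0.43  0.03  1.57 -0.01  1.13 -0.08]
```

```bash
python3 -m handwheel '[[-0.45,-0.99,0.325,-0.1,-0.35,-0.27],[-0.45,-0.99,0.325,-0.1,-0.35,-0.27],[-0.45,-0.99,0.325,-0.1,-0.35,-0.27],[-0.45,-0.99,0.325,-0.1,-0.35,-0.27],[-0.45,-0.99,0.325,-0.1,-0.35,-0.27],[-0.45,-0.99,0.325,-0.1,-0.35,-0.27],[-0.45,-0.99,0.325,-0.1,-0.35,-0.27],[-0.45,-0.99,0.325,-0.1,-0.35,-0.27]]' 1
python3 -m handwheel '[[-0.45,-0.99,0.325,-0.1,-0.35,-0.27],[-0.45,-0.99,0.325,-0.1,-0.35,-0.27],[-0.45,-0.99,0.325,-0.1,-0.35,-0.27],[-0.45,-0.99,0.325,-0.1,-0.35,-0.27],[-0.45,-0.99,0.325,-0.1,-0.35,-0.27],[-0.45,-0.99,0.325,-0.1,-0.35,-0.27],[-0.45,-0.99,0.325,-0.1,-0.35,-0.27],[-0.45,-0.99,0.325,-0.1,-0.35,-0.27]]'
python3 - <<'E'
from h import *
print(plan([.509,.020,.060],10.2,40,back=.10)); state()
E
```

```text
clock: 1.72
position: [0.2545, 0.4074, 0.1779]
ee_rot: [0.329, 2.92, 0.028]
force: [0.4, -0.2, 0.3]
width: 0.998
gripper_force: 0.0
clock: 2.38
position: [0.3136, 0.2401, 0.1412]
ee_rot: [0.096, 2.735, 0.052]
force: [0.8, -0.1, -0.7]
width: 1.002
gripper_force: 0.0
N 12 row [-0.452, -0.99, 0.326, -0.098, -0.343, -0.274]
[[0.323, 0.22, 0.138], [0.367, 0.141, 0.127], [0.416, 0.065, 0.122], [0.458, 0.011, 0.122]]
t 2.3833 grasp [0.3061 0.2397 0.1587] rack [-0.3515  0.1714  0.1587] lean 23.3 yaw -3.42 F [ 0.8 -0.2 -0.7] w 1.002 0.0 j [-1.28  0.05  0.15  2.47  0.73  0.54 -0.24]
```

```bash
python3 -m handwheel '[[-0.45,-0.99,0.325,-0.1,-0.35,-0.27],[-0.45,-0.99,0.325,-0.1,-0.35,-0.27],[-0.45,-0.99,0.325,-0.1,-0.35,-0.27],[-0.45,-0.99,0.325,-0.1,-0.35,-0.27],[-0.45,-0.99,0.325,-0.1,-0.35,-0.27],[-0.45,-0.99,0.325,-0.1,-0.35,-0.27]]'
python3 -m handwheel '[[-0.45,-0.99,0.325,-0.1,-0.34,-0.27],[-0.45,-0.99,0.325,-0.1,-0.34,-0.27],[-0.45,-0.99,0.325,-0.1,-0.34,-0.27],[-0.45,-0.99,0.325,-0.1,-0.34,-0.27],[-0.45,-0.99,0.325,-0.1,-0.34,-0.27],[-0.45,-0.99,0.325,-0.1,-0.34,-0.27],[0,0,0,0,0,0]]'
python3 - <<'E'
from h import *
print(plan([.509,.020,.060],10.2,40,back=.0)); state()
im=get_image("wrist"); cv2.imwrite("pics/w1.png",im["image"][:,:,::-1])
for r in place_of("tray_grip","wrist")[:2]:
    u,v=r["point"]; print(r["score"],u*640,v*480,onz(im,u*640,v*480,.060))
im=get_image("top")
for l,z in(("tray_grip",.060),("tray",.012)):
  for r in place_of(l,"top")[:1]: print(l,r["score"],onz(im,r["point"][0]*640,r["point"][1]*480,z))
E
```

```text
clock: 2.88
position: [0.3495, 0.1746, 0.1319]
ee_rot: [0.01, 2.653, 0.047]
force: [-0.1, -0.3, 0.1]
width: 1.004
gripper_force: 0.0
clock: 3.47
position: [0.3657, 0.1302, 0.1175]
ee_rot: [-0.044, 2.638, -0.02]
force: [-0.2, 0.1, -0.3]
width: 1.002
gripper_force: 0.0
N 8 row [-0.5, -0.759, 0.884, -0.185, -0.352, -0.2]
[[0.383, 0.115, 0.107], [0.459, 0.06, 0.069], [0.521, 0.022, 0.045]]
t 3.4667 grasp [0.3565 0.1303 0.1341] rack [-0.3176  0.0558  0.1341] lean 28.8 yaw 1.58 F [-0.2  0.1 -0.3] w 1.002 0.0 j [ 0.09  0.18 -0.99  2.57  1.37  0.54 -0.5 ]
tray_grip 0.62 [0.50907784 0.02763306 0.06      ]
tray 0.94 [0.59716306 0.03281603 0.012     ]
```

View pics/w1.png

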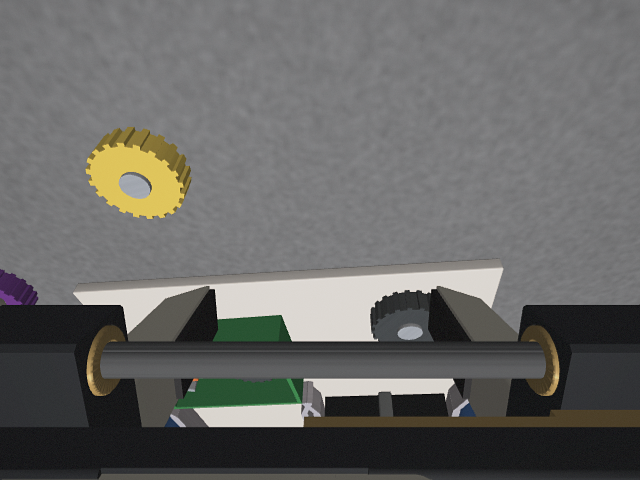

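The wrist view shows the yellow gear at (138,172), the green tray at (240,360) between the fingers and the spare gear at (405,320). The elbow is folded to its limit (joint 4), so I go farther out and higher first.

```bash
python3 - <<'E'
from h import *
print(plan([.505,.020,.16],10.2,35)); state()
E
```

```text
N 7 row [-0.942, -0.901, 0.368, -0.192, -0.221, -0.226]
[[0.386, 0.117, 0.121], [0.471, 0.052, 0.136], [0.516, 0.022, 0.144]]
t 3.7167 grasp [0.3559 0.1339 0.1347] rack [-0.3177  0.0595  0.1347] lean 28.9 yaw 1.99 F [-0.2  0.3 -0.3] w 1.002 0.0 j [ 0.07  0.18 -0.98  2.57  1.36  0.54 -0.5 ]
```

```bash
python3 -m handwheel '[[-0.9,-0.6,0.3,0,0,0],[-0.94,-0.9,0.37,-0.2,-0.2,-0.2],[-0.94,-0.9,0.37,-0.2,-0.2,-0.2],[-0.94,-0.9,0.37,-0.2,-0.2,-0.2]]'
python3 - <<'E'
from h import *
print(plan([.505,.020,.16],10.2,35)); state()
E
```

```text
clock: 4.05
position: [0.4476, 0.0719, 0.1317]
ee_rot: [-0.127, 2.592, 0.025]
force: [0.5, 1.1, 0.0]
width: 1.0
gripper_force: 0.0
N 3 row [-0.976, -0.966, 0.377, -0.244, -0.309, -0.31]
[[0.47, 0.055, 0.136], [0.516, 0.022, 0.144]]
t 4.05 grasp [0.4377 0.071  0.148 ] rack [-0.2458 -0.0146  0.148 ] lean 31.3 yaw 5.49 F [0.6 1.  0. ] w 1.0 0.0 j [ 0.32  0.18 -0.8   2.51  1.64  0.31 -0.32]
```

```bash
python3 -m handwheel '[[-0.97,-0.95,0.38,-0.2,-0.1,-0.3],[-0.97,-0.95,0.38,-0.2,-0.1,-0.3],[-0.97,-0.95,0.38,-0.2,-0.1,-0.3],[0,0,0,0,0,0]]'
python3 - <<'E'
from h import *
print(plan([.509,.020,.06],10.2,35)); state()
im=get_image("top")
for l,z in(("tray_grip",.060),("tray",.012)):
  for r in place_of(l,"top")[:1]: print(l,r["score"],onz(im,r["point"][0]*640,r["point"][1]*480,z))
im=get_image("wrist"); cv2.imwrite("pics/w2.png",im["image"][:,:,::-1])
for r in place_of("tray_grip","wrist")[:2]:
    u,v=r["point"]; print(r["score"],u*640,v*480,onz(im,u*640,v*480,.060))
E
```

```text
clock: 4.38
position: [0.5192, 0.0189, 0.1442]
ee_rot: [-0.216, 2.564, 0.053]
force: [0.8, -1.0, -0.5]
width: 1.002
gripper_force: 0.0
N 5 row [0.543, 0.033, 0.837, -0.037, -0.118, -0.018]
[[0.519, 0.019, 0.124], [0.52, 0.022, 0.044], [0.52, 0.022, 0.044]]
t 4.3833 grasp [0.509  0.0174 0.1602] rack [-0.183  -0.0781  0.1602] lean 32.6 yaw 9.49 F [ 0.7 -1.1 -0.5] w 1.002 0.0 j [ 0.45  0.23 -0.65  2.38  1.6   0.14  0.03]
tray_grip 0.75 [0.50700966 0.02345573 0.06      ]
tray 0.87 [0.5965706  0.03490947 0.012     ]
0.61 318.592 173.51999999999998 [0.5081276  0.01851475 0.06      ]
```

View pics/w2.png

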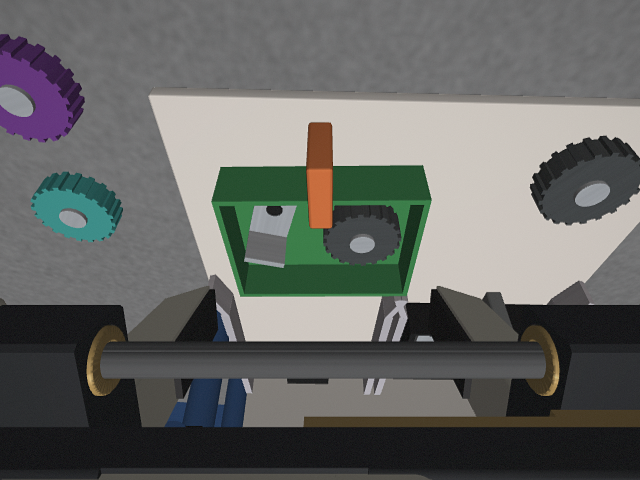

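The fin stands centred between the fingers at (320,175), with gear (362,237) and bracket (270,235) in the tray. I descend to the grasp.

```bash
python3 -m handwheel '[[0.54,0.03,0.84,-0.04,-0.2,-0.02],[0.54,0.03,0.84,-0.04,-0.2,-0.02],[0.54,0.03,0.84,-0.04,-0.2,-0.02]]'
python3 - <<'E'
from h import *
print(plan([.508,.019,.058],10.2,36)); state()
E
```

```text
clock: 4.88
position: [0.5122, 0.0207, 0.0982]
ee_rot: [-0.224, 2.545, 0.053]
force: [-0.1, -2.1, -2.2]
width: 0.999
gripper_force: 0.0
N 3 row [0.431, -0.008, 0.828, -0.058, -0.195, 0.006]
[[0.514, 0.021, 0.08], [0.519, 0.021, 0.043]]
t 4.8833 grasp [0.5018 0.019  0.114 ] rack [-0.19   -0.0754  0.114 ] lean 33.7 yaw 9.86 F [-0.4 -2.  -2.2] w 0.999 0.0 j [ 0.59  0.41 -0.88  2.45  2.13  0.36 -0.46]
```

```bash
python3 -m handwheel '[[0.43,0,0.83,-0.06,-0.2,0],[0.43,0,0.83,-0.06,-0.2,0],[0.43,0,0.83,-0.06,-0.2,0],[0,0,0,0,0,0]]'
python3 - <<'E'
from h import *
print(plan([.508,.019,.058],10.2,36)); state()
im=get_image("wrist")
cv2.imwrite("pics/w3.png",im["image"][:,:,::-1])
E
```

```text
clock: 5.22
position: [0.5151, 0.0207, 0.0364]
ee_rot: [-0.221, 2.516, 0.079]
force: [-0.4, 0.7, -0.2]
width: 0.997
gripper_force: 0.0
N 1 row [-0.338, -0.016, -0.14, 0.061, -0.154, -0.062]
[[0.519, 0.021, 0.043], [0.519, 0.021, 0.043]]
t 5.2167 grasp [0.5043 0.0186 0.0519] rack [-0.1876 -0.0761  0.0519] lean 35.4 yaw 10.14 F [-0.3  0.7 -0.2] w 0.997 0.0 j [ 0.62  0.68 -0.96  2.51  2.35  0.65 -0.59]
```

View pics/w3.png

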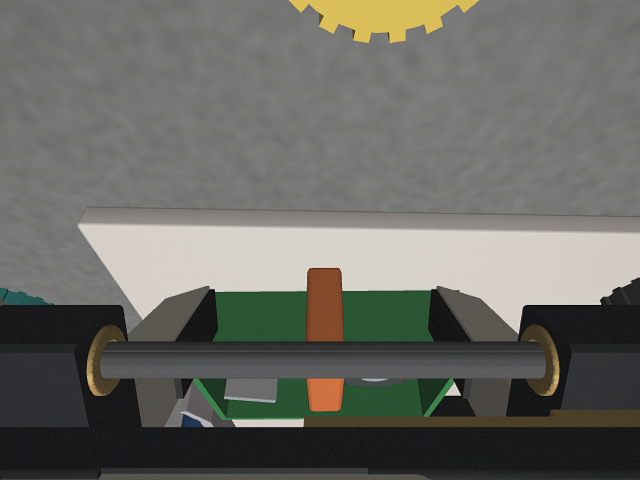

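The orange fin is at (324,340), midway between the fingers (212 and 435). I correct the height and close.

```bash
python3 -m handwheel '[[-0.34,0,-0.14,0.06,-0.15,-0.06],[0,0,0,0,0,0]]' 1
python3 -m handwheel '[[0,0,0,0,0,0],[0,0,0,0,0,0],[0,0,0,0,0,0],[0,0,0,0,0,0],[0,0,0,0,0,0]]' 0 20
python3 - <<'E'
from h import *
state()
im=get_image("top")
for l,z in(("tray_grip",.060),("tray",.012)):
  for r in place_of(l,"top")[:1]: print(l,r["score"],onz(im,r["point"][0]*640,r["point"][1]*480,z))
E
```

```text
clock: 5.43
position: [0.5227, 0.0208, 0.0493]
ee_rot: [-0.226, 2.495, 0.064]
force: [0.2, -0.2, 0.6]
width: 1.001
gripper_force: 0.0
clock: 5.85
position: [0.5217, 0.0197, 0.0473]
ee_rot: [-0.224, 2.498, 0.065]
force: [-0.5, 0.5, -0.6]
width: 0.687
gripper_force: 0.0
t 5.85 grasp [0.5106 0.0178 0.0626] rack [-0.1814 -0.0779  0.0626] lean 36.4 yaw 10.12 F [-0.4  0.6 -0.6] w 0.687 0.0 j [ 0.62  0.65 -0.96  2.5   2.34  0.65 -0.59]
tray_grip 0.8 [0.51206283 0.02148452 0.06      ]
tray 0.84 [0.59685536 0.03323846 0.012     ]
```

```bash
python3 -m handwheel '[[0.09,0,0.12,0,0,0],[0,0,0,0,0,0],[0,0,0,0,0,0],[0,0,0,0,0,0],[0,0,0,0,0,0],[0,0,0,0,0,0],[0,0,0,0,0,0],[0,0,0,0,0,0]]' 0 20
python3 -m handwheel '[[0,0,0,0,0,0],[0,0,0,0,0,0],[0,0,0,0,0,0]]'
python3 - <<'E'
from h import *
state()
E
```

```text
clock: 6.67
position: [0.5213, 0.0203, 0.0438]
ee_rot: [-0.225, 2.499, 0.067]
force: [-0.1, 2.2, -2.3]
width: 0.152
gripper_force: 19.9
clock: 6.92
position: [0.5213, 0.0201, 0.0438]
ee_rot: [-0.224, 2.499, 0.066]
force: [-0.2, 2.7, -2.3]
width: 0.149
gripper_force: 19.9
t 6.9167 grasp [0.5103 0.0182 0.0591] rack [-0.1817 -0.0775  0.0591] lean 36.3 yaw 10.16 F [ 0.2  2.7 -2.3] w 0.149 19.93560701608658 j [ 0.62  0.67 -0.96  2.5   2.35  0.66 -0.59]
```

```bash
python3 - <<'E'
from h import *
print(plan(O+RR@np.array([-.170,-.085,.059]),8.35,36.3,N=3))
g=O+RR@np.array([-.170,-.085,.059]); Q=orient(8.35,36.3)
print(plan(O+RR@np.array([-.110,-.085,.059]),8.35,36.3,N=8,start=(g+.019*Q[:,2],Q)))
E
```

```text
N 3 row [-0.154, -0.134, 0.116, 0.07, 0.001, 0.136]
[[0.526, 0.018, 0.044], [0.534, 0.014, 0.044]]
N 8 row [-0.302, -0.0, 0.222, 0.0, 0.0, 0.0]
[[0.541, 0.015, 0.044], [0.571, 0.019, 0.044], [0.593, 0.023, 0.044]]
```

```bash
python3 -m handwheel '[[-0.15,-0.13,0.12,0.07,0,0.14],[-0.15,-0.13,0.12,0.07,0,0.14],[-0.15,-0.13,0.12,0.07,0,0.14],[0,0,0,0,0,0]]'
python3 - <<'E'
from h import *
state()
im=get_image("top"); c=im["image"][90:290,240:440]
cv2.imwrite("pics/t2.png",cv2.resize(c,(600,600),interpolation=cv2.INTER_CUBIC)[:,:,::-1])
E
```

```text
clock: 7.25
position: [0.5349, 0.0141, 0.0438]
ee_rot: [-0.18, 2.501, 0.059]
force: [3.0, 2.0, -1.2]
width: 0.151
gripper_force: 20.0
t 7.25 grasp [0.5238 0.0125 0.0591] rack [-0.1692 -0.0851  0.0591] lean 36.4 yaw 8.24 F [ 3.2  1.6 -1.2] w 0.151 19.97776508331299 j [ 0.62  0.67 -0.95  2.47  2.33  0.65 -0.59]
```

View pics/t2.png

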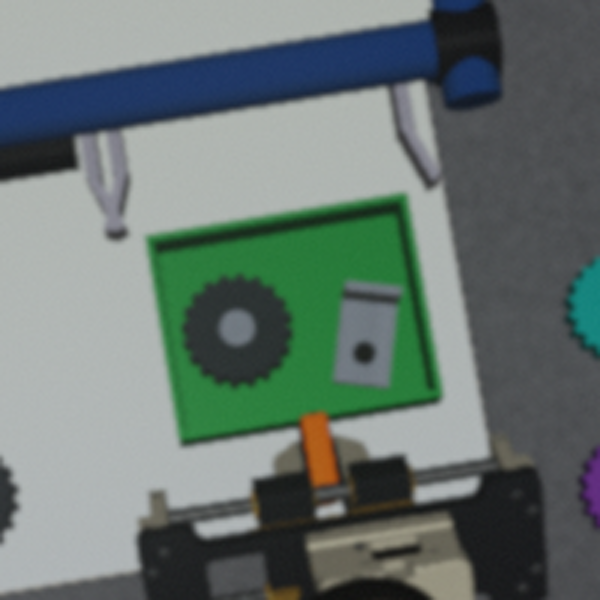

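The crop shows the tray just before the flares (115,230) and (432,180), gear (238,328) and bracket (367,335) aboard, the fin held at (320,450).

```bash
python3 - <<'E'
from h import *
im=get_image("top")
for n,u,v,z in(("gL",122,138,.037),("gR",395,95,.037),("fL",128,182,.037),("fR",400,130,.037),("tFL",149,237,.047),("tFR",406,195,.047),("tBL",182,444,.047),("tBR",441,400,.047)):
    print(n,rk(onz(im,240+u/3-.33,90+v/3-.33,z)).round(4))
E
```

```text
gL [ 0.0282 -0.0112  0.037 ]
gR [ 0.0276 -0.1591  0.037 ]
fL [ 0.004  -0.0106  0.037 ]
fR [ 0.0083 -0.1584  0.037 ]
tFL [-0.0295 -0.0172  0.047 ]
tFR [-0.0294 -0.1543  0.047 ]
tBL [-0.1402 -0.0168  0.047 ]
tBR [-0.1395 -0.1537  0.047 ]
```

```bash
python3 -m handwheel '[[-0.2,0,0.148,0,0,0],[-0.3,0,0.22,0,0,0],[-0.3,0,0.22,0,0,0],[-0.3,0,0.22,0,0,0],[-0.3,0,0.22,0,0,0],[-0.3,0,0.22,0,0,0],[-0.2,0,0.148,0,0,0],[0,0,0,0,0,0]]'
python3 - <<'E'
from h import *
state()
print(plan(O+RR@np.array([-.070,-.085,.059]),8.35,36.4,N=8))
E
```

```text
clock: 8.02
position: [0.5815, 0.0203, 0.0436]
ee_rot: [-0.18, 2.502, 0.058]
force: [2.4, 1.4, -2.2]
width: 0.152
gripper_force: 20.0
t 8.0167 grasp [0.5704 0.0187 0.0589] rack [-0.1222 -0.0856  0.0589] lean 36.3 yaw 8.21 F [ 2.6  1.  -2.2] w 0.152 19.99919056892395 j [ 0.56  0.68 -0.89  2.37  2.28  0.59 -0.52]
N 8 row [-0.263, 0.005, 0.193, -0.003, -0.002, -0.003]
[[0.588, 0.021, 0.044], [0.614, 0.025, 0.044], [0.633, 0.029, 0.044]]
```

```bash
python3 -m handwheel '[[-0.26,0.005,0.193,0,0,0],[-0.26,0.005,0.193,0,0,0],[-0.26,0.005,0.193,0,0,0],[-0.26,0.005,0.193,0,0,0],[-0.26,0.005,0.193,0,0,0],[-0.26,0.005,0.193,0,0,0],[-0.26,0.005,0.193,0,0,0],[-0.26,0.005,0.193,0,0,0]]'
python3 - <<'E'
from h import *
state()
print(plan(O+RR@np.array([-.040,-.085,.059]),8.35,36.4,N=8))
E
```

```text
clock: 8.68
position: [0.6314, 0.0288, 0.0433]
ee_rot: [-0.181, 2.502, 0.059]
force: [-8.1, -1.0, 10.2]
width: 0.152
gripper_force: 20.0
t 8.6833 grasp [0.6203 0.0272 0.0586] rack [-0.0715 -0.0845  0.0586] lean 36.3 yaw 8.28 F [-8.2  0.2 10.2] w 0.152 20.000523626804352 j [ 0.5   0.69 -0.82  2.26  2.2   0.53 -0.44]
N 8 row [-0.161, -0.003, 0.115, -0.002, -0.003, -0.001]
[[0.635, 0.029, 0.043], [0.651, 0.031, 0.044], [0.663, 0.033, 0.044]]
```

```bash
python3 -m handwheel '[[-0.17,0,0.105,0,0,0],[-0.16,0,0.115,0,0,0],[-0.16,0,0.115,0,0,0],[-0.16,0,0.115,0,0,0]]'
python3 - <<'E'
from h import *
state()
E
python3 -m handwheel '[[-0.16,0,0.117,0,0,0],[-0.16,0,0.117,0,0,0],[-0.16,0,0.117,0,0,0],[-0.1,0,0.074,0,0,0],[0,0,0,0,0,0]]'
python3 - <<'E'
from h import *
state()
E
```

```text
clock: 9.02
position: [0.647, 0.0309, 0.0433]
ee_rot: [-0.181, 2.503, 0.059]
force: [-5.3, -0.5, 2.9]
width: 0.151
gripper_force: 20.0
t 9.0167 grasp [0.6359 0.0293 0.0586] rack [-0.0558 -0.0847  0.0586] lean 36.3 yaw 8.26 F [-5.3  0.3  2.9] w 0.151 20.000471770763397 j [ 0.48  0.7  -0.8   2.22  2.18  0.5  -0.41]
clock: 9.43
position: [0.662, 0.033, 0.0434]
ee_rot: [-0.18, 2.503, 0.059]
force: [0.1, 0.3, -3.0]
width: 0.151
gripper_force: 20.0
t 9.4333 grasp [0.6508 0.0314 0.0587] rack [-0.0407 -0.0848  0.0587] lean 36.3 yaw 8.24 F [ 0.2  0.3 -3. ] w 0.151 19.999636709690094 j [ 0.46  0.7  -0.78  2.19  2.15  0.49 -0.38]
```

```bash
python3 -m handwheel '[[-0.08,0,0.058,0,0,0],[-0.08,0,0.058,0,0,0],[-0.08,0,0.058,0,0,0],[-0.08,0,0.058,0,0,0]]'
python3 -c "from h import *;state()"
python3 -m handwheel '[[-0.08,0,0.058,0,0,0],[-0.08,0,0.058,0,0,0],[-0.06,0,0.044,0,0,0]]'
python3 -c "from h import *;state()"
```

```text
clock: 9.77
position: [0.6696, 0.0344, 0.0434]
ee_rot: [-0.181, 2.503, 0.06]
force: [-2.4, -0.4, -2.2]
width: 0.154
gripper_force: 20.0
t 9.7667 grasp [0.6585 0.0328 0.0587] rack [-0.033  -0.0845  0.0587] lean 36.3 yaw 8.26 F [-2.5 -0.1 -2.2] w 0.154 20.00001221895218 j [ 0.44  0.7  -0.77  2.17  2.14  0.48 -0.37]
clock: 10.02
position: [0.6752, 0.0353, 0.0435]
ee_rot: [-0.181, 2.502, 0.06]
force: [-1.7, -0.0, -3.6]
width: 0.149
gripper_force: 20.0
t 10.0167 grasp [0.6641 0.0337 0.0589] rack [-0.0273 -0.0845  0.0589] lean 36.3 yaw 8.27 F [-1.7  0.2 -3.6] w 0.149 19.99978333711624 j [ 0.44  0.7  -0.76  2.16  2.13  0.47 -0.36]
```

```bash
for i in 1; do :; done
python3 -m handwheel '[[-0.045,0,0.034,0,0,0],[-0.045,0,0.034,0,0,0],[-0.045,0,0.034,0,0,0]]'
python3 -m handwheel '[[-0.045,0,0.034,0,0,0],[-0.045,0,0.034,0,0,0],[-0.045,0,0.034,0,0,0]]'
python3 -c "from h import *;state()"
```

```text
clock: 10.27
position: [0.6784, 0.0359, 0.0436]
ee_rot: [-0.181, 2.502, 0.06]
force: [-1.1, -0.0, -4.8]
width: 0.154
gripper_force: 20.0
clock: 10.52
position: [0.6818, 0.0363, 0.0436]
ee_rot: [-0.181, 2.502, 0.06]
force: [-0.5, -0.7, -5.9]
width: 0.15
gripper_force: 20.0
t 10.5167 grasp [0.6707 0.0347 0.0589] rack [-0.0206 -0.0844  0.0589] lean 36.3 yaw 8.28 F [-0.6 -0.6 -5.9] w 0.15 19.999748468399048 j [ 0.43  0.71 -0.75  2.14  2.12  0.46 -0.35]
```

```bash
python3 -m handwheel '[[-0.035,0,0.04,0,0,0],[-0.04,0,0.036,0,0,0]]'
python3 -m handwheel '[[-0.045,0,0.034,0,0,0],[-0.045,0,0.033,0,0,0]]'
python3 -m handwheel '[[-0.045,0,0.033,0,0,0],[-0.045,0,0.033,0,0,0]]'
python3 -c "from h import *;state()"
```

```text
clock: 10.68
position: [0.684, 0.0367, 0.0434]
ee_rot: [-0.181, 2.502, 0.06]
force: [-0.9, -0.8, -2.9]
width: 0.153
gripper_force: 20.0
clock: 10.85
position: [0.6863, 0.037, 0.0434]
ee_rot: [-0.181, 2.502, 0.06]
force: [-1.4, -0.7, -3.5]
width: 0.157
gripper_force: 20.0
clock: 11.02
position: [0.6884, 0.0373, 0.0434]
ee_rot: [-0.181, 2.502, 0.06]
force: [-2.6, 0.2, -3.9]
width: 0.153
gripper_force: 20.0
t 11.0167 grasp [0.6773 0.0357 0.0587] rack [-0.0139 -0.0844  0.0587] lean 36.3 yaw 8.28 F [-2.5  0.6 -3.9] w 0.153 19.999854862689972 j [ 0.42  0.71 -0.74  2.13  2.11  0.45 -0.34]
```

```bash
cat > ok.py <<'E'
from h import *
s=observe(); f=RR.T@s["force"]; print("x",rk(s["position"])[0].round(4),"F",f.round(1)); raise SystemExit(int(f[0]<-6))
E
python3 -m handwheel '[[-0.045,0,0.034,0,0,0]]' >/dev/null && python3 ok.py && python3 -m handwheel '[[-0.045,0,0.034,0,0,0]]' >/dev/null && python3 ok.py && python3 -m handwheel '[[-0.045,0,0.034,0,0,0]]' >/dev/null && python3 ok.py && python3 -m handwheel '[[-0.045,0,0.034,0,0,0]]' >/dev/null && python3 ok.py && python3 -m handwheel '[[-0.045,0,0.034,0,0,0]]' >/dev/null && python3 ok.py && python3 -m handwheel '[[-0.045,0,0.034,0,0,0]]' >/dev/null && python3 ok.py
```

```text
x -0.0015 F [-1.1  0.3 -3.6]
x -0.0004 F [-1.4  0.2 -2.4]
x 0.0008 F [-1.6  0.1 -2.9]
x 0.0019 F [-1.6  0.3 -3.3]
x 0.003 F [-2.  -0.4 -2.6]
x 0.0042 F [-2.9  0.6 -2. ]
```

```bash
python3 -m handwheel '[[-0.045,0,0.034,0,0,0]]' >/dev/null && python3 ok.py && python3 -m handwheel '[[-0.045,0,0.034,0,0,0]]' >/dev/null && python3 ok.py && python3 -m handwheel '[[-0.045,0,0.034,0,0,0]]' >/dev/null && python3 ok.py && python3 -m handwheel '[[-0.045,0,0.034,0,0,0]]' >/dev/null && python3 ok.py && python3 -m handwheel '[[-0.045,0,0.034,0,0,0]]' >/dev/null && python3 ok.py && python3 -m handwheel '[[-0.045,0,0.034,0,0,0]]' >/dev/null && python3 ok.py
```

```text
x 0.0053 F [-1.8 -0.  -1.3]
x 0.0064 F [-2.5  0.1 -1.5]
x 0.0075 F [-3.4  0.1 -0.9]
x 0.0087 F [-3.5 -0.3  0. ]
x 0.0098 F [-3.9 -0.   1.5]
x 0.0109 F [-5.2  0.2  1.9]
```

```bash
sed -i 's/-6/-9/' ok.py; python3 -m handwheel '[[-0.048,0,0.031,0,0,0]]' >/dev/null && python3 ok.py && python3 -m handwheel '[[-0.048,0,0.031,0,0,0]]' >/dev/null && python3 ok.py && python3 -m handwheel '[[-0.046,0,0.032,0,0,0]]' >/dev/null && python3 ok.py && python3 -m handwheel '[[-0.046,0,0.033,0,0,0]]' >/dev/null && python3 ok.py
```

```text
x 0.0119 F [-6.1  0.2  2.3]
x 0.0128 F [-12.    0.9   6.7]
```

```bash
python3 -m handwheel '[[0,0,0,0,0,0],[0,0,0,0,0,0]]' >/dev/null; python3 ok.py;  python3 -m handwheel '[[-0.022,0,0.016,0,0,0],[0,0,0,0,0,0]]' >/dev/null; python3 ok.py; python3 -c "from h import *;state()"
```

```text
x 0.0129 F [-5.5  0.4  0.9]
x 0.013 F [-10.8   0.1   4.6]
t 12.5167 grasp [0.6928 0.0381 0.0587] rack [ 0.0018 -0.0843  0.0587] lean 36.3 yaw 8.27 F [-10.8   0.1   4.6] w 0.149 20.00154733657837 j [ 0.39  0.71 -0.71  2.09  2.07  0.43 -0.3 ]
```

Contact with the stop is firm: the tool is blocked at 11 N. Release and withdraw along the tool axis.

```bash
python3 -m handwheel '[[0,0,0,0,0,0],[0,0,0,0,0,0],[0,0,0,0,0,0],[0,0,0,0,0,0],[0,0,0,0,0,0]]' 0.5 20
python3 -c "from h import *;state()"
python3 -m handwheel '[[0.1,0,-0.2,0,0,0],[0.1,0,-0.5,0,0,0],[0,0,-0.7,0,0,0],[0,0,-0.8,0,0,0],[0,0,-0.8,0,0,0],[0,0,-0.8,0,0,0],[0,0,-0.8,0,0,0],[0,0,0,0,0,0]]'
python3 - <<'E'
from h import *
state()
for c in("top","scene"):
    im=get_image(c); cv2.imwrite(f"pics/{c}9.png",im["image"][:,:,::-1])
    for l,z in(("tray_grip",.060),("neighbour_grip",.06),("spare_gear",.012)):
        for r in place_of(l,c)[:1]: print(c,l,r["score"],rk(onz(im,r["point"][0]*640,r["point"][1]*480,z)).round(4))
E
```

```text
clock: 12.93
position: [0.7043, 0.0396, 0.0431]
ee_rot: [-0.18, 2.503, 0.06]
force: [-5.1, -0.1, -1.3]
width: 0.467
gripper_force: 0.0
t 12.9333 grasp [0.6931 0.038  0.0584] rack [ 0.0021 -0.0844  0.0584] lean 36.3 yaw 8.26 F [-5.   0.7 -1.3] w 0.467 0.0 j [ 0.39  0.71 -0.71  2.09  2.07  0.43 -0.3 ]
clock: 13.6
position: [0.6473, 0.0317, 0.1186]
ee_rot: [-0.183, 2.498, 0.058]
force: [0.1, 0.2, 0.7]
width: 0.496
gripper_force: 0.0
t 13.6 grasp [0.6361 0.0301 0.1339] rack [-0.0555 -0.084   0.1339] lean 36.6 yaw 8.34 F [0.1 0.2 0.7] w 0.496 0.0 j [ 0.41  0.48 -0.68  2.19  1.91  0.29 -0.22]
top tray_grip 0.78 [ 0.0045 -0.0814  0.06  ]
top neighbour_grip 0.75 [-0.0089  0.0812  0.06  ]
top spare_gear 0.94 [-0.1503  0.1071  0.012 ]
```

View pics/scene9.png

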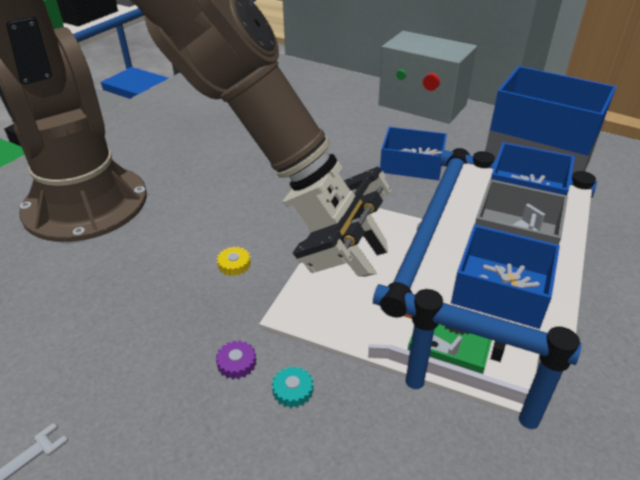

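View pics/top9.png

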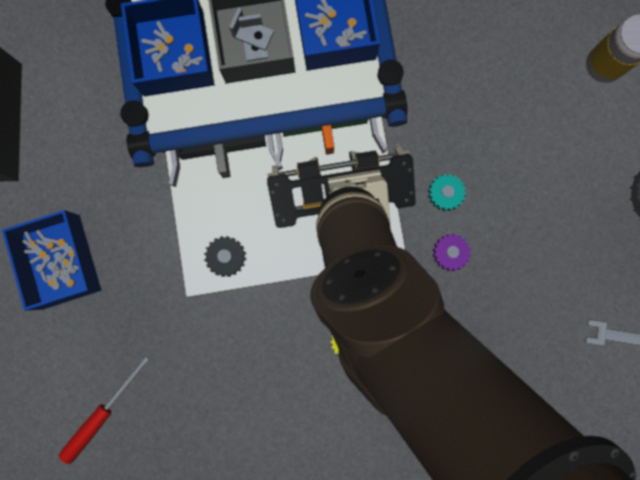

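The scene view shows the tray under the deck at (455,345), next to a black block at (498,350); the top view shows the fin at (328,138) sticking out from the deck, with the spare gear (225,256) and neighbour (222,158) unmoved. The force stayed at -5 N after I released, so I check closely that it was the stop I met.

```bash
python3 - <<'E'
from h import *
im=get_image("scene"); c=im["image"][300:400,400:533]
cv2.imwrite("pics/c10.png",cv2.resize(c,(798,600),interpolation=cv2.INTER_CUBIC)[:,:,::-1])
E
```

```text
(no output)
```

View pics/c10.png

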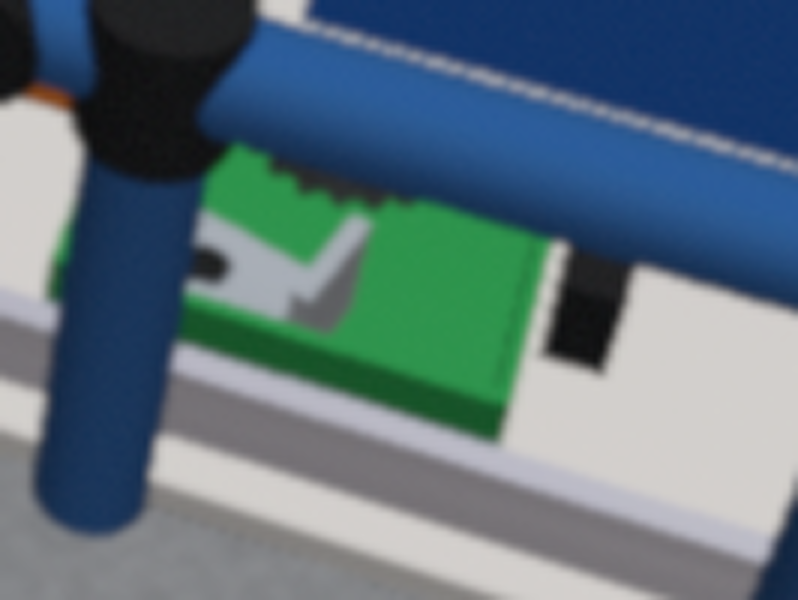

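```bash
python3 - <<'E'
from h import *
im=get_image("scene")
def P(n,u,v,z): print(n,rk(onz(im,400+u/6-.42,300+v/6-.42,z)).round(4))
P("stop front bottom near",545,355,.012);P("stop back bottom near",604,372,.012)
for z in(.035,.04,.047):P(f"stop front top edge? {z}",567,285,z);
P("tray lead near top",503,406,.047);P("tray lead top 2",548,240,.047);P("tray near rim corner",180,310,.047)
E
```

```text
stop front bottom near [ 0.1484 -0.1047  0.012 ]
stop back bottom near [ 0.1626 -0.1042  0.012 ]
stop front top edge? 0.035 [ 0.1487 -0.101   0.035 ]
stop front top edge? 0.04 [ 0.1485 -0.1054  0.04  ]
stop front top edge? 0.047 [ 0.1483 -0.1117  0.047 ]
tray lead near top [ 0.141  -0.1529  0.047 ]
tray lead top 2 [ 0.1417 -0.0996  0.047 ]
tray near rim corner [ 0.0655 -0.1549  0.047 ]
```

The bracket and gear are aboard, but there is a gap between the tray's leading edge (525,320) and the black stop (557,300). By measurement the lead is at x=0.141 and the stop face at about 0.147, so the gripper body must have met the deck fitting. I'll push the rest of the way on the fin's rear edge with closed fingers, which keeps the body well back.

```bash
python3 - <<'E'
from h import *
g=O+RR@np.array([-.058,-.0845,.0553]); print(plan(g,8.35,36.5,N=7))
Q=orient(8.35,36.5); print(plan(O+RR@np.array([-.038,-.0845,.0553]),8.35,36.5,N=6,start=(g+.019*Q[:,2],Q)))
E
```

```text
N 7 row [0.33, -0.002, 0.417, -0.0, -0.008, -0.003]
[[0.647, 0.031, 0.104], [0.646, 0.031, 0.061], [0.645, 0.031, 0.04]]
N 6 row [-0.134, 0.0, 0.099, 0.0, 0.0, 0.0]
[[0.648, 0.031, 0.04], [0.661, 0.033, 0.04], [0.665, 0.034, 0.04]]
```

```bash
python3 -m handwheel '[[0.33,0,0.417,0,0,0],[0.33,0,0.417,0,0,0],[0.33,0,0.417,0,0,0],[0.33,0,0.417,0,0,0],[0.33,0,0.417,0,0,0],[0.33,0,0.417,0,0,0],[0.33,0,0.417,0,0,0],[0,0,0,0,0,0]]' 0 20
python3 -c "from h import *;state()"
python3 -m handwheel '[[0,0,0,0,0,0],[0,0,0,0,0,0]]'; python3 ok.py
python3 -c "from h import *;state()"
```

```text
clock: 14.77
position: [0.6437, 0.0306, 0.0382]
ee_rot: [-0.18, 2.505, 0.061]
force: [-0.6, -0.2, -0.7]
width: 0.013
gripper_force: 0.0
t 14.7667 grasp [0.6326 0.029  0.0535] rack [-0.0591 -0.0845  0.0535] lean 36.1 yaw 8.24 F [-0.6 -0.1 -0.7] w 0.013 0.0 j [ 0.48  0.71 -0.81  2.23  2.19  0.52 -0.42]
clock: 14.93
position: [0.645, 0.0312, 0.041]
ee_rot: [-0.181, 2.502, 0.06]
force: [0.2, -0.8, 0.3]
width: 0.004
gripper_force: 0.0
x -0.0465 F [ 0.1 -0.8  0.3]
t 14.9333 grasp [0.6339 0.0295 0.0563] rack [-0.0578 -0.0842  0.0563] lean 36.3 yaw 8.29 F [ 0.1 -0.8  0.3] w 0.004 0.0 j [ 0.48  0.7  -0.81  2.23  2.19  0.51 -0.42]
```

```bash
python3 -m handwheel '[[-0.134,0,0.099,0,0,0],[-0.134,0,0.099,0,0,0],[-0.134,0,0.099,0,0,0],[-0.134,0,0.099,0,0,0],[-0.134,0,0.099,0,0,0]]' >/dev/null && python3 ok.py && python3 -m handwheel '[[-0.045,0,0.033,0,0,0],[-0.045,0,0.033,0,0,0]]' >/dev/null && python3 ok.py && python3 -m handwheel '[[-0.045,0,0.033,0,0,0]]' >/dev/null && python3 ok.py && python3 -m handwheel '[[-0.045,0,0.033,0,0,0]]' >/dev/null && python3 ok.py && python3 -m handwheel '[[-0.045,0,0.033,0,0,0]]' >/dev/null && python3 ok.py && python3 -m handwheel '[[-0.045,0,0.033,0,0,0]]' >/dev/null && python3 ok.py&& python3 -m handwheel '[[-0.045,0,0.033,0,0,0]]' >/dev/null && python3 ok.py && python3 -m handwheel '[[-0.045,0,0.033,0,0,0]]' >/dev/null && python3 ok.py
```

```text
x -0.0294 F [ 0.2 -0.8 -0.6]
x -0.0276 F [ 0.5 -0.6 -0.3]
x -0.0267 F [ 0.2 -0.2 -0. ]
x -0.0257 F [-0.3 -0.1  0.2]
x -0.0246 F [-0.3 -0.2  0.5]
x -0.0234 F [ 0.4  0.7 -0.8]
x -0.0223 F [0.3 0.2 0.4]
x -0.0212 F [-1.8 -0.5 -0.3]
```

Contact with the fin at x≈-0.0215 as predicted. Continuing gently.

```bash
python3 -m handwheel '[[-0.045,0,0.033,0,0,0]]' >/dev/null && python3 ok.py && python3 -m handwheel '[[-0.045,0,0.033,0,0,0]]' >/dev/null && python3 ok.py && python3 -m handwheel '[[-0.045,0,0.033,0,0,0]]' >/dev/null && python3 ok.py && python3 -m handwheel '[[-0.045,0,0.033,0,0,0]]' >/dev/null && python3 ok.py && python3 -m handwheel '[[-0.045,0,0.033,0,0,0]]' >/dev/null && python3 ok.py&& python3 -m handwheel '[[-0.045,0,0.033,0,0,0]]' >/dev/null && python3 ok.py && python3 -m handwheel '[[-0.045,0,0.033,0,0,0]]' >/dev/null && python3 ok.py
```

```text
x -0.0207 F [-6.6 -0.5  3.5]
x -0.0199 F [-6.6  0.4  4.7]
x -0.0188 F [-6.3  0.   3.9]
x -0.0177 F [-7.3 -0.1  4. ]
x -0.0167 F [-8.4  0.8  5.4]
x -0.0163 F [-16.4  -0.9  10.8]
```

```bash
python3 -m handwheel '[[0,0,0,0,0,0],[0,0,0,0,0,0]]' >/dev/null; python3 ok.py
python3 - <<'E'
from h import *
im=get_image("scene"); c=im["image"][300:400,400:533]
cv2.imwrite("pics/c11.png",cv2.resize(c,(798,600),interpolation=cv2.INTER_CUBIC)[:,:,::-1])
E
```

```text
x -0.0165 F [-11.5  -0.7   7.3]
```

View pics/c11.png

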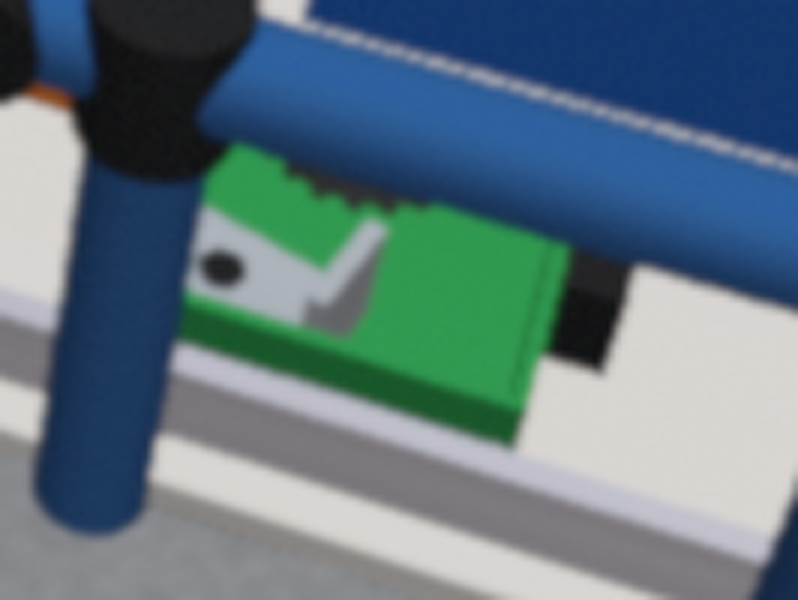

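The leading edge (568,247)–(523,405) now abuts the black stop with no floor showing between, and the load is aboard. I back straight off, then lift away.

```bash
python3 -m handwheel '[[0.08,0,-0.06,0,0,0],[0.3,0,-0.22,0,0,0],[0.4,0,-0.3,0,0,0],[0.4,0,-0.3,0,0,0],[0,0,-0.8,0,0,0],[0,0,-0.8,0,0,0],[0,0,-0.8,0,0,0],[0,0,0,0,0,0]]' >/dev/null
python3 - <<'E'
from h import *
state()
im=get_image("scene"); c=cv2.resize(im["image"][300:400,400:533],(798,600),interpolation=cv2.INTER_CUBIC)[:,:,::-1]
o=cv2.imread("pics/c11.png"); p=cv2.imread("pics/c10.png"); s=np.s_[200:450,430:620]
print("diff now/pushed",cv2.absdiff(c,o)[s].mean(),"pushed/before",cv2.absdiff(o,p)[s].mean())
def edge(I): # green/other boundary along row 320
    h=I[320:330].astype(int).mean(0); k=np.where(h[:,1]-h[:,2]>40)[0]; return k.max()
print([edge(I) for I in(p,o,c)])
im=get_image("top")
for l,z in(("tray_grip",.060),("neighbour_grip",.06),("spare_gear",.012)):
    for r in place_of(l,"top")[:1]: print(l,r["score"],rk(onz(im,r["point"][0]*640,r["point"][1]*480,z)).round(4))
E
```

```text
t 17.4 grasp [0.6066 0.0255 0.0964] rack [-0.0853 -0.0842  0.0964] lean 36.4 yaw 8.33 F [0.7 0.8 0.8] w 0.007 0.0 j [ 0.5   0.58 -0.81  2.27  2.12  0.43 -0.4 ]
diff now/pushed 3.327375438596491 pushed/before 12.680617543859649
[np.int64(529), np.int64(555), np.int64(554)]
tray_grip 0.73 [ 0.0057 -0.0849  0.06  ]
neighbour_grip 0.71 [-0.0073  0.0831  0.06  ]
spare_gear 0.79 [-0.1466  0.1049  0.012 ]
```

```bash
python3 -c "from cell import *;print(sign_off())"
```

```text
the job is handed in; nothing more can be done
None
```

The tray is in the lane with its leading edge against the stop, gear and bracket aboard; the job is handed in at about 17.5 s. The wrist force along the lane peaked near 16 N at the stop, the camera shows the neighbour tray and spare gear unmoved within a few mm, and I could not read the pin itself. A first attempt stopped about 7 mm short at about 12 N, most likely with the gripper body against a deck fitting, so I released and finished by pushing on the fin's rear edge.

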